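Sort two vials into the magnetic separator and hold its lever at the third click

ROBOT

A 6-joint arm with a two-finger parallel gripper is mounted at the origin on a cart in front of the work surface, level with it; the furniture and walls round the work are solid. World frame = base frame: x ahead of the robot, y to its left, z up, the work surface at z = 0. Lengths are in mm, angles in rad, forces in N, time in s.
With the tool pointing down it reaches from about 350 to 875 mm from the base axis. Payload 4.2 kg.
Tool frame: the origin (TCP) lies on the mounting face of the last link; the fingertips stand 173 mm ahead of it and the grasp point (between the pads) lies 155 mm ahead of it; z points along the fingers, y is the line along which they close (so a half turn about z gives the same grasp; the last joint's range is limited). The gripper opens to 85 mm and grips with 20 to 120 N. Pads are 22 mm wide; open, the fingers measure 114 mm over their backs; the gripper's body (76 mm by 85 mm) begins 54 mm behind the grasp point. The pads swing forward as they close: fully open they stand 13 mm farther back than shut.
Start: joints at [1.495, 0.385, 0.008, 0, -1.194, -0.259], TCP at [205.33, 590.288, 404.712] pointing down, gripper open.
Joint ranges: [-3.14, 3.14], [-1.21, 2.06], [-1.07, 1.41], [-3.16, 2.05], [-2.99, -0.16], [-3.1, 3.1]. Speed limits (rad/s): [2.79, 2.79, 3.14, 3.14, 3.14, 3.14].

INTERFACE

Orientations are given as a unit quaternion [x, y, z, w].
In Python, from bench import arm gives the robot as it stands.
- The arm moves only by the tool carry_out, never from a script. Its argument "rows" is a list of rows, each a list of 7 numbers: the shift along the tool's x, y, z as a fraction of full scale, then the turn, a rotation vector about the tool's x, y, z as a fraction of full scale, then the opening, from -1 (shut) to 1 (fully open). A call has 1 to 12 rows; each row is the pose to reach, as a shift and turn from the pose commanded when the call began, along the tool's axes at that moment, turning the shorter way round; what a row does not reach only later rows make up. Full scale, the value 1, is 20 cm for a shift and pi rad for a turn. A row lasts 1/8 s, in which the tool goes at most 62.5 mm and 10.7 degrees, less where a joint would pass 70% of its speed; a pose out of reach is approached as far as the arm can. A call with a number of a shift or a turn outside -1 to 1 is refused whole. A call with a gripper value outside its range is refused whole. The fingers move at their own pace and stop on an object; the grip force is fixed at half the most. Time passes only in rows, so rows that repeat a pose let the fingers close. It gives the time, the measured TCP pose, the force, the opening and the grip force at its end, in the units of the state.
- arm.read_state(): the state, without advancing time (a new reading comes with each control period).
- arm.get_image(name): name is "scene" or "top" or "wrist"; returns (picture, depth): 420x560x3 uint8, red, green, blue; 420x560 float32, mm along the optical axis (not along the pixel's ray), 0 where there is no reading.
- arm.calibration(name): a dict with "mtx" (3x3 intrinsics, pixels), "cam_to_world" (4x4, takes a point from camera to world coordinates). Camera axes: x right, y up, looking along -z (the intrinsics and any distortion apply to the point x, -y, -z); pixel columns grow to the right and rows downward; lengths in mm; the calibration is good to about 2 mm. A picture is of the moment at which its call begins: read the wrist's pose just before it. calibration takes no time and is no camera call; for the wrist camera it gives the pose at the moment of the call.
- arm.job_done(): hands the job in; it is judged then, once.
The state is a dict: "clock": time; "joints": joint angles; "joint_vel": joint speeds; "joint_efforts": joint torques, N m; "position": TCP position; "ee_rot": TCP orientation; "contact_force": force on the tool from outside, world axes, zero at the start; "wrist_torque": the same for the moment, N m; "gripper_width": finger opening in mm; "grasp_force": force on a finger pad.
Only numpy, scipy, OpenCV 4.12 (cv2) and the standard library are available. Lean on these libraries where they do the work, as an engineer would, in place of code of your own. Each camera call takes 0.05 s, during which the arm holds its last target. There are 200 camera calls.

TASK

Stand the two loose vials upright in the magnetic separator's empty pockets, each in the same row as the fixed vial of its own height. Then advance the separator's ratchet lever from rest by exactly three clicks, never going on to a fourth, and finish while still holding the lever there, because it springs back when let go. Leave the bottle, the dish stack and the timer where they stand.

Things in the scene. Friction and masses are not known exactly. Their poses are not given: they have to be found in the camera images.
- separator: Magnetic separator, fixed, place and yaw vary. Grey plate 190 x 290 x 8 mm. Origin on the worktop under the centre of the white vial block (130 x 130 mm, top z 38 mm) with four round pockets at x, y = +-30 mm. A row is two pockets of equal x. Those at y = -30 mm hold the fixed vials (which row has the tall one varies), those at y = +30 mm are empty. The lever unit is on the -y side
- pocket_far (a point): Centre of the floor of the empty pocket in the far row (x = y = +30 mm of the separator, z 24 mm). Pocket 28 mm wide, 14 mm deep, open at the top
- pocket_near (a point): Centre of the floor of the empty pocket in the near row (x = -30, y = +30 mm of the separator, z 24 mm). Pocket 28 mm wide, 14 mm deep, open at the top
- tall_sample: straight amber glass vial with a black screw cap of the same width, 24 mm in diameter, 80 mm tall with the cap; fixed in its pocket of the block. Origin at the centre of its underside, z up.
- short_sample: straight amber glass vial with a black screw cap of the same width, 24 mm in diameter, 55 mm tall with the cap; fixed in its pocket of the block. Origin at the centre of its underside, z up.
- tall_vial: straight amber glass vial with a black screw cap of the same width, 24 mm in diameter, 80 mm tall with the cap; loose, about 40 g, stands upright on the worktop to the left of the separator. Origin at the centre of its underside, z up.
- short_vial: straight amber glass vial with a black screw cap of the same width, 24 mm in diameter, 55 mm tall with the cap; loose, about 30 g, stands upright on the worktop to the left of the separator. Origin at the centre of its underside, z up.
- lever (a joint): Ratchet lever, rad: 0 at rest, grows clockwise seen from above, stop at 1.25. Clicks (a roller drops into a notch) at 0.25, 0.50, 0.75, 1.00, 1.25; crests halfway between. Push at the knob (return spring included): jumps to about 6 N where the roller meets the notch's far side, eases to 3 N at the crest and 1 to 2 N just before the next notch. Notches do not lock: let go, it springs back to 0
- lever_knob (a point): Black upright cylindrical knob, 18 mm diameter, from 19 mm below to 15 mm above this point on its axis; turns with the lever. Below it the flat lever, 16 mm wide, top 29 mm below this point, leads to the pivot 110 mm away. At rest it points 0.85 rad anticlockwise (seen from above) from the separator's -x direction; advancing moves the knob to the separator's +y and -x
- lever_pivot (a point): Point on the lever's vertical pivot axis at the height of lever_knob, at x 10, y -140 mm of the separator. On the base plate round it, 78 mm off, six dark dots mark rest and the five clicks; a thin pin under the lever points at them
- tablet_bottle: White screw-cap bottle, 47 mm wide, 85 mm tall, a bystander right of the lever. Origin at the centre of its underside.
- petri_dishes: Stack of petri dishes, 90 mm wide, 61 mm tall, a bystander right of the lever, nearer the robot. Origin at the centre of its underside.
- bench_timer: Small white bench timer, 47 x 66 x 57 mm, a bystander behind the separator. Origin at the centre of its underside.

How it is judged:
By the outcome, as a careful person would: the job done as asked, in the order asked, and still so for the second after the job is handed in, while the arm keeps its last pose, push and grip.
It also fails if it takes over 72 s, if anything falls off the work surface, if the arm or the gripper's body presses on something with over 40 N, if the wrist force passes 120 N, or if a joint passes its speed limit or range.

## Working session

There is one attempt and no reset: what is moved stays moved. The work goes in short steps, Python scripts to look and compute and a tool call to move; the robot and the scene stay as the last step left them, time stands still between calls to the robot, and variables do not carry over. Pictures are saved under pics/ and viewed, at most 10 in all, crops included, and the job is handed in when it is done.

Besides the shell and the picture viewer there is one more tool, called after "Call:" as a command line: name --pt "numbers of a row" for each row, then --argument value for the rest. carry_out: Moves the arm, as the interface text tells. Its arguments: {"type":"object","properties":{"rows":{"type":"array"}},"required":["rows"]}

```bash
mkdir -p pics; cat > h.py <<'E'
import numpy as np, cv2
from bench import arm
def grab(n):
    c=arm.calibration(n); im,d=arm.get_image(n); return im,d,np.array(c['mtx']),np.array(c['cam_to_world']),c
def cloud(d,K,T):
    v,u=np.mgrid[:d.shape[0],:d.shape[1]]
    p=np.stack([(u-K[0,2])/K[0,0]*d,-(v-K[1,2])/K[1,1]*d,-d,np.ones_like(d)],-1)
    return (p@T.T)[...,:3]
E
python3 - <<'E'
from h import *
s=arm.read_state(); print({k:np.round(v,3) for k,v in s.items()})
for n in('top','scene'):
    im,d,K,T,c=grab(n); cv2.imwrite(f'pics/{n}0.png',im[...,::-1]); np.savez(f'{n}0.npz',im=im,d=d,K=K,T=T)
    print(n,K.round(1).tolist(),T.round(3).tolist(),[k for k in c])
E
```

```text
{'clock': np.float64(0.0), 'joints': array([ 1.495e+00,  3.860e-01,  7.000e-03, -1.000e-03, -1.194e+00,
       -2.590e-01]), 'joint_vel': array([-0.001,  0.002, -0.   ,  0.002, -0.001,  0.   ]), 'joint_efforts': array([ 1.0000e-03, -3.9229e+01,  1.8840e+01,  4.1860e+00, -5.0000e-03,
        0.0000e+00]), 'position': array([205.251, 590.106, 403.606]), 'ee_rot': array([ 0.986, -0.167, -0.   ,  0.001]), 'contact_force': array([ 0.066, -0.112, -0.143]), 'wrist_torque': array([-0.016, -0.063, -0.013]), 'grasp_force': np.float64(0.0), 'gripper_width': np.float64(85.661)}
top [[510.4, 0.0, 281.3], [0.0, 510.4, 203.9], [0.0, 0.0, 1.0]] [[0.008, 0.992, -0.128, 437.04], [-1.0, 0.008, -0.002, -71.481], [-0.001, 0.128, 0.992, 1428.332], [0.0, 0.0, 0.0, 1.0]] ['mtx', 'cam_to_world']
scene [[464.1, 0.0, 276.0], [0.0, 464.1, 208.5], [0.0, 0.0, 1.0]] [[0.642, 0.322, -0.696, -367.935], [-0.767, 0.254, -0.589, -896.655], [-0.013, 0.912, 0.41, 637.269], [0.0, 0.0, 0.0, 1.0]] ['mtx', 'cam_to_world']
```

View pics/top0.png

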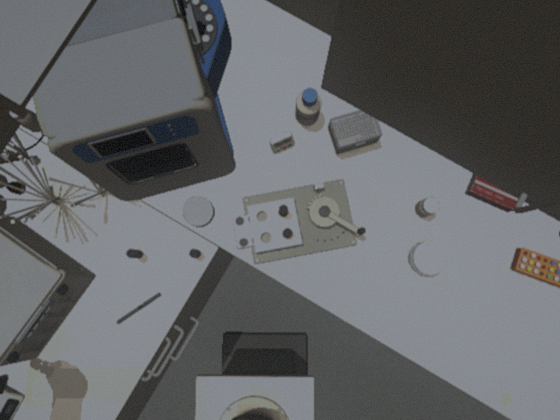

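View pics/scene0.png

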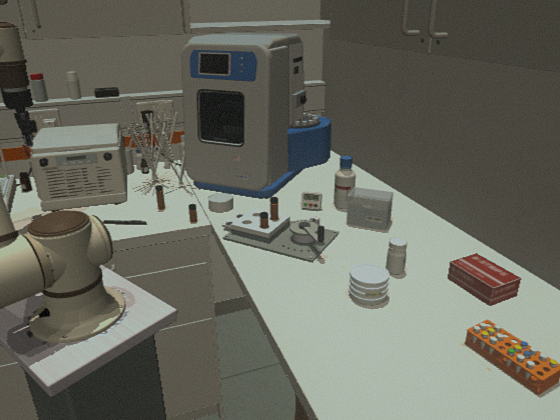

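```bash
python3 - <<'E'
from h import *
for n in('top','scene'):
    z=np.load(f'{n}0.npz'); im,d,K,T=[z[k] for k in('im','d','K','T')]
    P=cloud(d,K,T); X,Y,Z=P[...,0],P[...,1],P[...,2]
    roi=(d>0)&(X>250)&(X<800)&(Y>-450)&(Y<420)
    m=roi&(Z>12)&(Z<130)
    nn,lab,st,ce=cv2.connectedComponentsWithStats(m.astype(np.uint8))
    print(n,'table z',np.median(Z[roi&(abs(Z)<15)]))
    for i in range(1,nn):
        if st[i,4]<15: continue
        q=P[lab==i]; zt=np.percentile(q[:,2],90); t=q[q[:,2]>zt-8]
        print(i,st[i].tolist(),'top z %.0f'%zt,'c',np.median(t,0).round(0),'size',np.ptp(t,axis=0).round(0))
    mb=roi&(Z>31)&(Z<45)
    nn,lab,st,ce=cv2.connectedComponentsWithStats(mb.astype(np.uint8))
    i=1+np.argmax(st[1:,4]); print('block?',st[i],cv2.minAreaRect(P[lab==i][:,:2].astype(np.float32)))
    if n=='top':
        c=im[165:275,120:400,::-1]; cv2.imwrite('pics/topc.png',cv2.convertScaleAbs(cv2.resize(c,None,fx=2.85,fy=2.85,interpolation=cv2.INTER_CUBIC),alpha=1.3))
E
```

```text
top table z 1.208044661658846
1 [333, 134, 48, 19, 603] top z 98 c [ 790. -254.   95.] size [ 36. 118.  14.]
2 [227, 137, 7, 18, 46] top z 55 c [780.  74.  52.] size [46. 18. 10.]
3 [269, 137, 25, 16, 265] top z 58 c [792. -56.  56.] size [20. 53. 13.]
5 [117, 161, 119, 40, 891] top z 124 c [662. 200. 123.] size [ 97. 303.  14.]
7 [306, 182, 60, 54, 1113] top z 55 c [ 579. -210.   52.] size [142. 150.  56.]
66 [183, 196, 32, 31, 779] top z 50 c [596. 159.  47.] size [80. 80. 13.]
69 [232, 196, 72, 58, 2830] top z 43 c [560. -55.  39.] size [148. 151.  76.]
93 [415, 200, 11, 14, 103] top z 84 c [ 611. -448.   84.] size [22.  5. 14.]
196 [409, 242, 16, 31, 377] top z 65 c [ 473. -438.   62.] size [80. 29. 13.]
214 [126, 248, 16, 10, 125] top z 83 c [480. 326.  80.] size [24. 23. 12.]
215 [189, 248, 12, 10, 84] top z 58 c [482. 166.  55.] size [22. 23. 11.]
259 [147, 295, 9, 8, 16] top z 17 c [355. 286.  15.] size [19. 19.  8.]
block? [ 247  197   56   55 1900] ((560.2163696289062, -50.573516845703125), (130.38714599609375, 129.8514862060547), 11.107073783874512)
scene table z 0.5604678324528436
1 [182, 157, 108, 85, 4399] top z 114 c [665. 179. 118.] size [214. 489.  24.]
3 [155, 185, 9, 22, 153] top z 79 c [471. 325.  79.] size [22. 29. 11.]
4 [301, 191, 20, 17, 282] top z 54 c [789. -68.  52.] size [29. 62. 13.]
5 [346, 192, 42, 35, 1106] top z 93 c [ 784. -269.   93.] size [ 40. 123.  12.]
6 [188, 204, 9, 16, 115] top z 56 c [473. 163.  54.] size [26. 24.  9.]
7 [289, 216, 35, 33, 728] top z 69 c [ 532. -285.   80.] size [14. 19. 35.]
21 [386, 248, 3, 14, 15] top z 60 c [ 595. -449.   58.] size [10.  3.  8.]
24 [348, 263, 24, 33, 261] top z 62 c [ 467. -439.   61.] size [82. 28.  8.]
block? [230 208  60  28 779] ((556.0701293945312, -50.04705810546875), (138.78553771972656, 135.4776611328125), 11.089278221130371)
```

View pics/topc.png

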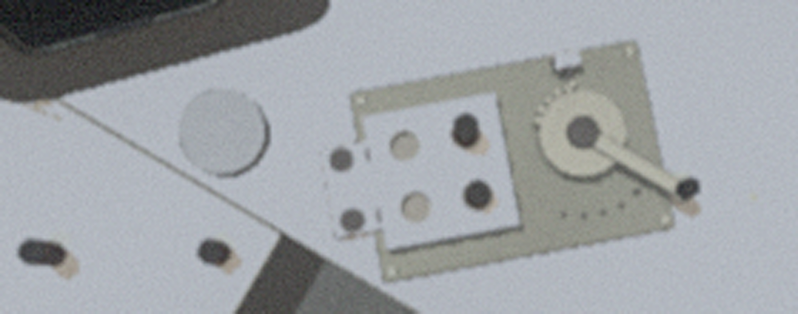

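The top view shows the loose tall vial at crop (40,250) and the short one at (215,252). The empty pockets are at (405,146) and (415,207), the fixed vials at (465,130) and (478,195), and the knob at (687,187). The separator yaw is about +0.194 rad. I'll move towards the tall vial.

Call:
carry_out --pt "0.86 0.4 0 0 0 0.331 0.2" --pt "0.86 0.4 0 0 0 0.331 0.2" --pt "0.86 0.4 0 0 0 0.331 0.2" --pt "0.86 0.4 0 0 0 0.331 0.2" --pt "0.86 0.4 0 0 0 0.331 0.2" --pt "0.86 0.4 0 0 0 0.331 0.2" --pt "0.86 0.4 0 0 0 0.331 0.2"

```text
clock: 0.98
position: [341.5, 458.0, 404.3]
ee_rot: [0.773, -0.634, 0.0, 0.0]
contact_force: [0.7, 0.1, 0.3]
gripper_width: 50.9
grasp_force: 0.0
```

```bash
cat >> h.py <<'E'
def pix(u,v,z,K,T):
    r=T[:3,:3]@np.array([(u-K[0,2])/K[0,0],-(v-K[1,2])/K[1,1],-1]); return T[:3,3]+r*(z-T[2,3])/r[2]
def togo(x,y,z,yaw=None):
    "print fractions to bring grasp point to x,y,z (tool down), measured pose"
    from scipy.spatial.transform import Rotation as R
    s=arm.read_state(); r=R.from_quat(s['ee_rot']); M=r.as_matrix(); p=np.array(s['position'])
    dl=M.T@(np.array([x,y,z+155])-p)
    out='shift %s'%(dl/200).round(4)
    if yaw is not None:
        D=np.array([[np.cos(yaw),np.sin(yaw),0],[np.sin(yaw),-np.cos(yaw),0],[0,0,-1]])
        out+=' turn %s'%((R.from_matrix(M.T@D).as_rotvec())/np.pi).round(4)
    print(out,'| p',p.round(1),'yaw',np.arctan2(M[1,0],M[0,0]).round(3),'F',np.round(s['contact_force'],1),'w',round(float(s['gripper_width']),1),'gf',round(float(s['grasp_force']),1),'t',round(float(s['clock']),2))
th=0.194; C=np.array([560.2,-50.5])
def sep(x,y): return C+np.array([[np.cos(th),-np.sin(th)],[np.sin(th),np.cos(th)]])@np.array([x,y])
E
python3 - <<'E'
from h import *
z=np.load('top0.npz'); im,d,K,T=[z[k] for k in('im','d','K','T')]
P=cloud(d,K,T)
f=lambda x,y:(120+x/2.85,165+y/2.85)
for n,c,zz,s in (('far',(405,145),38,(30,30)),('near',(416,207),38,(-30,30)),('ffix',(466,127),104,(30,-30)),('nfix',(478,192),79,(-30,-30)),('tall',(30,249),80,None),('short',(207,249),55,None),('knob',(687,185),80,None),('pivot',(583,132),60,(10,-140))):
    u,v=f(*c); uu,vv=int(round(u)),int(round(v))
    print(n,'z~%.0f'%np.median(P[vv-1:vv+2,uu-1:uu+2,2]),pix(u,v,zz,K,T).round(1),None if s is None else sep(*s).round(1))
for ang in (0,.75): print('knob',ang,sep(10,-140)+110*np.array([np.cos(th+np.pi+.85-ang),np.sin(th+np.pi+.85-ang)]))
z=np.load('scene0.npz'); P2=cloud(z['d'],z['K'],z['T'])
for A in (P,P2):
  for c in (sep(30,-30),sep(-30,-30),(540,-281)):
    q=A[(np.hypot(A[...,0]-c[0],A[...,1]-c[1])<14)]; print(np.percentile(q[:,2],[50,90,98]).round(0))
q=P[(np.hypot(P[...,0]-sep(0,88)[0],P[...,1]-sep(0,88)[1])<40)];print('knobs',np.percentile(q[:,2],[50,90,99]))
togo(477,326,200,-1.377)
im,d,K,T,c=grab('wrist'); cv2.imwrite('pics/w1.png',im[...,::-1]); print(T.round(2).tolist(),K[0])
E
```

```text
far z~25 [582.4 -16.8  38. ] [583.9 -15.3]
near z~25 [522.9 -28.   38. ] [525.  -26.8]
ffix z~102 [592.5 -75.1 104. ] [595.4 -74.2]
nfix z~81 [534.8 -86.7  79. ] [536.5 -85.7]
tall z~79 [478.8 326.6  80. ] None
short z~55 [480.9 167.5  55. ] None
knob z~96 [ 542.7 -280.7   80. ] None
pivot z~51 [ 593.7 -186.    60. ] [ 597.  -185.9]
knob 0 [ 541.69803816 -281.03232087]
knob 0.75 [ 491.72219973 -217.82199777]
[102. 107. 110.]
[79. 83. 86.]
[ 58.  97. 100.]
[ 78. 104. 105.]
[62. 80. 81.]
[60. 92. 96.]
knobs [19.46726864 38.54697287 43.73758721]
shift [ 0.78   -0.5353  0.2465] turn [ 0.0002 -0.0002  0.0011] | p [341.5 458.  404.3] yaw -1.374 F [0.7 0.1 0.3] w 50.9 gf 0.0 t 0.97
[[-0.98, 0.19, 0.06, 356.48], [-0.19, -0.94, -0.29, 383.86], [-0.0, -0.29, 0.96, 371.6], [0.0, 0.0, 0.0, 1.0]] [307.09557959   0.         278.48639126]
```

View pics/w1.png

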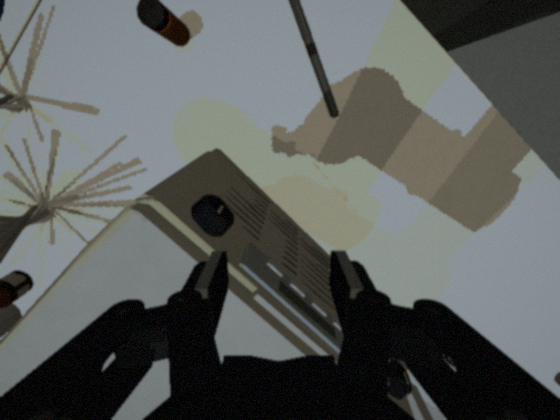

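The wrist view shows the tall vial's cap at (152,12) and the open fingers at (210,270) and (345,270). Pocket and vial positions agree within 2 mm. Next I'll go above the tall vial.

Call:
carry_out --pt "0.78 -0.54 0.3 0 0 0 0.4" --pt "0.78 -0.54 0.45 0 0 0 0.4" --pt "0.78 -0.54 0.45 0 0 0 0.4" --pt "0.78 -0.54 0.45 0 0 0 0.4" --pt "0.78 -0.54 0.45 0 0 0 0.4"

```text
clock: 1.65
position: [478.5, 325.5, 313.8]
ee_rot: [0.773, -0.635, -0.0, 0.001]
contact_force: [-0.8, -0.5, -0.7]
gripper_width: 59.9
grasp_force: 0.0
```

```bash
python3 - <<'E'
from h import *
im,d,K,T,c=grab('wrist'); P=cloud(d,K,T)
for nm,c0,h in(('tall',(477,326),80),('short',(479,166),55)):
    m=(d>0)&(np.hypot(P[...,0]-c0[0],P[...,1]-c0[1])<25)&(abs(P[...,2]-h)<5)
    if m.sum()>20:
        q=P[m]; print(nm,m.sum(),q[:,2].mean().round(1),cv2.minEnclosingCircle(q[:,:2].astype(np.float32)),np.mean(q,0).round(1))
togo(477.5,326,56,-1.377)
E
```

```text
tall 838 77.9 ((477.8153076171875, 326.7476501464844), 12.105424880981445) [478.  326.2  77.9]
shift [0.0016 0.0033 0.5191] turn [-0.0001 -0.      0.0008] | p [478.1 326.4 314.8] yaw -1.375 F [ 0.3 -0.   0. ] w 60.0 gf 0.0 t 1.7
```

Call:
carry_out --pt "0 0 0.25 0 0 0 0.4" --pt "0 0 0.45 0 0 0 0.4" --pt "0 0 0.519 0 0 0 0.4" --pt "0 0 0.519 0 0 0 0.0" --pt "0 0 0.519 0 0 0 -1" --pt "0 0 0.519 0 0 0 -1" --pt "0 0 0.519 0 0 0 -1" --pt "0 0 0.519 0 0 0 -1" --pt "0 0 0.519 0 0 0 -1" --pt "0 0 0.519 0 0 0 -1"

```text
clock: 2.95
position: [478.3, 327.1, 212.9]
ee_rot: [0.773, -0.634, 0.0, -0.002]
contact_force: [-2.8, 1.7, 6.4]
gripper_width: 22.7
grasp_force: 58.9
```

```bash
python3 - <<'E'
from h import *
togo(583,-16.5,150,-1.377)
E
```

```text
shift [ 1.7859 -0.1794 -0.4644] turn [-0.0011  0.0008  0.0009] | p [478.3 327.1 212.9] yaw -1.374 F [-2.8  1.7  6.4] w 22.7 gf 58.9 t 2.95
```

Call:
carry_out --pt "0 0 -0.2 0 0 0 -1" --pt "0.2 0 -0.5 0 0 0 -1" --pt "0.5 -0.05 -0.6 0 0 0 -1" --pt "0.8 -0.1 -0.6 0 0 0 -1" --pt "0.9 -0.1 -0.6 0 0 0 -1" --pt "0.9 -0.1 -0.6 0 0 0 -1" --pt "0.9 -0.1 -0.6 0 0 0 -1"

```text
clock: 3.82
position: [532.4, 153.7, 331.0]
ee_rot: [0.773, -0.635, -0.0, -0.0]
contact_force: [-0.5, 1.1, -0.3]
gripper_width: 23.0
grasp_force: 58.8
```

Call:
carry_out --pt "0.2 -0.02 0 0 0 0 -1" --pt "0.45 -0.05 0 0 0 0 -1" --pt "0.6 -0.06 0 0 0 0 -1" --pt "0.6 -0.06 0 0 0 0 -1" --pt "0.6 -0.06 0 0 0 0 -1"

```text
clock: 4.45
position: [567.6, 39.4, 330.7]
ee_rot: [0.773, -0.634, -0.0, 0.0]
contact_force: [0.5, -0.5, 0.1]
gripper_width: 22.6
grasp_force: 58.8
```

```bash
python3 - <<'E'
from h import *
togo(583,-16.5,150,-1.377)
im,d,K,T,c=grab('wrist'); np.savez('w2.npz',im=im,d=d,K=K,T=T)
cv2.imwrite('pics/w2.png',cv2.convertScaleAbs(im[...,::-1],alpha=1.3))
E
```

```text
shift [ 0.2891 -0.0209  0.1286] turn [0.0001 0.     0.0011] | p [567.6  39.4 330.7] yaw -1.373 F [ 0.5 -0.5  0.1] w 22.6 gf 58.8 t 4.45
```

View pics/w2.png

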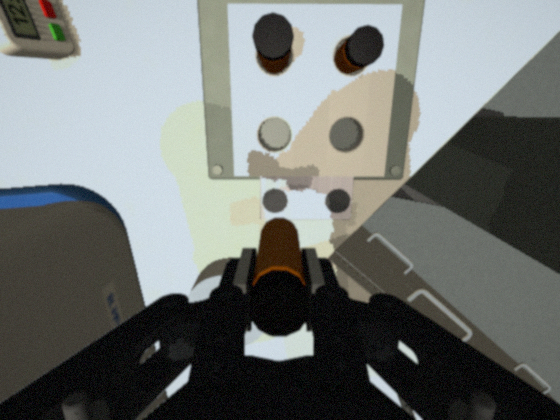

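The wrist view shows the far pocket at (275,133), the near one at (346,134), fixed caps at (273,36) and (363,47), and the held vial hanging straight at (279,270). I'll fit the pocket positions.

```bash
python3 - <<'E'
from h import *
z=np.load('w2.npz'); im,d,K,T=[z[k] for k in('im','d','K','T')]
P=cloud(d,K,T)
for n,(u,v) in (('far',(275,133)),('near',(346,134))):
    w=P[v-35:v+36,u-35:u+36]; uu,vv=np.meshgrid(np.arange(u-35,u+36),np.arange(v-35,v+36))
    print(n,'pix38',pix(u,v,38,K,T).round(1),'pix24',pix(u,v,24,K,T).round(1))
    q=w[(w[...,2]>18)&(w[...,2]<30)&(np.hypot(uu-u,vv-v)<22)]; print(' floor',len(q),q.mean(0).round(1),cv2.minEnclosingCircle(q[:,:2].astype(np.float32)))
m=(abs(P[...,2]-38)<4)
nn,lab,st,ce=cv2.connectedComponentsWithStats(m.astype(np.uint8)); i=1+np.argmax(st[1:,4])
q=P[lab==i]; print('block',q[:,2].mean(),cv2.minAreaRect(q[:,:2].astype(np.float32)))
for n,s,h in (('ffix',(30,-30),104),('nfix',(-30,-30),79)):
    c=sep(*s); m=(np.hypot(P[...,0]-c[0],P[...,1]-c[1])<20)&(abs(P[...,2]-h)<5); q=P[m]
    print(n,c.round(1),len(q),q.mean(0).round(1),cv2.minEnclosingCircle(q[:,:2].astype(np.float32)))
# held vial
s=arm.read_state();g=np.array(s['position'])
m=(np.hypot(P[...,0]-g[0],P[...,1]-g[1])<20)&(d<400); q=P[m]
for a in range(100,215,10):
    r=q[(q[:,2]>=a)&(q[:,2]<a+10)]
    if len(r)>20: print(a,len(r),r.mean(0).round(1),np.ptp(r[:,0]).round(1))
E
```

```text
far pix38 [582.2 -17.   38. ] pix24 [582.2 -16.   24. ]
 floor 850 [582.7 -15.2  22.3] ((582.6939697265625, -15.489011764526367), 13.985749244689941)
near pix38 [524.5 -27.6  38. ] pix24 [521.4 -27.2  24. ]
 floor 822 [521.8 -27.   22.4] ((523.0425415039062, -27.001577377319336), 13.889067649841309)
block 36.03300416004228 ((558.909912109375, -50.93519592285156), (130.63134765625, 130.57293701171875), 10.956984519958496)
ffix [595.4 -74.2] 1481 [594.  -74.4 102. ] ((594.000732421875, -74.3703842163086), 11.944993019104004)
nfix [536.5 -85.7] 1156 [535.6 -85.8  77. ] ((535.6697998046875, -86.19965362548828), 12.299973487854004)
110 64 [569.9  29.3 118.2] 22.4
120 207 [569.8  29.5 125.1] 22.6
130 237 [569.5  29.4 135.2] 22.8
140 294 [569.6  29.5 145. ] 22.7
150 357 [569.9  29.6 155.3] 31.3
160 671 [569.7  29.2 165.2] 32.6
170 839 [569.6  29.3 175.5] 32.5
180 933 [569.5  29.3 185.2] 32.6
190 3616 [568.4  36.6 195. ] 33.1
200 453 [568.2  32.5 204.2] 32.3
210 209 [569.   27.6 213.1] 30.9
```

Call:
carry_out --pt "0.2 -0.021 0.0 0 0 0 -1" --pt "0.284 -0.021 0.15 0 0 0 -1" --pt "0.284 -0.021 0.3 0 0 0 -1" --pt "0.284 -0.021 0.38 0 0 0 -1" --pt "0.284 -0.021 0.38 0 0 0 -1" --pt "0.284 -0.021 0.38 0 0 0 -1"

```text
clock: 5.25
position: [583.4, -15.9, 256.1]
ee_rot: [0.773, -0.634, 0.001, -0.001]
contact_force: [-0.6, 0.1, -0.4]
gripper_width: 22.7
grasp_force: 58.8
```

```bash
python3 - <<'E'
from h import *
togo(582.8,-15.5,82.9,-1.377)
E
```

```text
shift [-0.0028  0.0029  0.091 ] turn [-0.0007 -0.0001  0.0012] | p [583.4 -15.9 256.1] yaw -1.373 F [-0.6  0.1 -0.4] w 22.7 gf 58.8 t 5.25
```

Call:
carry_out --pt "-0.003 0.003 0.04 0 0 0 -1" --pt "-0.003 0.003 0.065 0 0 0 -1" --pt "-0.003 0.003 0.085 0 0 0 -1" --pt "-0.003 0.003 0.09 0 0 0 -1" --pt "-0.003 0.003 0.09 0 0 0 -1"

```text
clock: 5.88
position: [582.2, -16.2, 236.9]
ee_rot: [0.773, -0.635, 0.0, -0.0]
contact_force: [0.5, -0.5, 0.3]
gripper_width: 22.8
grasp_force: 58.8
```

Call:
carry_out --pt "0 0 0.003 0 0 0 -1" --pt "0 0 0.003 0 0 0 -0.3" --pt "0 0 0.003 0 0 0 -0.1" --pt "0 0 0.003 0 0 0 -0.05" --pt "0 0 0.003 0 0 0 -0.05" --pt "0 0 -0.15 0 0 0 -0.05" --pt "0 0 -0.35 0 0 0 -0.05" --pt "0 0 -0.5 0 0 0 0.2" --pt "0 0 -0.5 0 0 0 0.4"

```text
clock: 7.0
position: [582.7, -16.1, 339.9]
ee_rot: [0.773, -0.634, 0.002, -0.002]
contact_force: [0.6, -0.8, -0.2]
gripper_width: 59.4
grasp_force: 0.0
```

Call:
carry_out --pt "-0.3 0 0 0 0 0 0.4" --pt "-0.6 0.1 0 0 0 0 0.4" --pt "-0.9 0.2 0 0 0 0 0.4" --pt "-0.95 0.3 0 0 0 0 0.4" --pt "-0.95 0.3 0 0 0 0 0.4"

```text
clock: 7.62
position: [484.9, 159.1, 336.2]
ee_rot: [0.774, -0.633, -0.0, 0.001]
contact_force: [0.5, -0.3, 0.2]
gripper_width: 60.1
grasp_force: 0.0
```

```bash
python3 - <<'E'
from h import *
im,d,K,T,c=grab('top'); P=cloud(d,K,T); 
m=(np.hypot(P[...,0]-582.8,P[...,1]+15.5)<22)&(P[...,2]>85); q=P[m]; print('tall placed',len(q),q.mean(0).round(1),np.ptp(q,axis=0).round(1))
m=(np.hypot(P[...,0]-594,P[...,1]+74.4)<22)&(P[...,2]>85); q=P[m]; print('tall fixed',len(q),q.mean(0).round(1),np.ptp(q,axis=0).round(1))
im,d,K,T,c=grab('wrist'); P=cloud(d,K,T)
m=(d>0)&(np.hypot(P[...,0]-479,P[...,1]-166)<25)&(abs(P[...,2]-54)<5)
if m.sum()>20:
  q=P[m]; print('short',m.sum(),q.mean(0).round(1),cv2.minEnclosingCircle(q[:,:2].astype(np.float32)))
togo(479,166,40,-1.377)
E
```

```text
tall placed 69 [583.  -16.7 104.1] [21.4 21.4 25.8]
tall fixed 69 [594.3 -73.9 103.4] [23.6 21.1 23.7]
short 576 [480.2 165.   52.9] ((480.2995300292969, 165.57394409179688), 11.95434284210205)
shift [-0.0449  0.029   0.7075] turn [ 0.0001 -0.0001  0.0008] | p [486.5 158.4 336.5] yaw -1.374 F [-0.2 -0.4 -0.4] w 59.5 gf 0.0 t 7.72
```

Call:
carry_out --pt "-0.04 0.024 0.2 0 0 0 0.4" --pt "-0.04 0.024 0.45 0 0 0 0.4" --pt "-0.04 0.024 0.64 0 0 0 0.4" --pt "-0.04 0.024 0.705 0 0 0 0.4" --pt "-0.04 0.024 0.705 0 0 0 0.4" --pt "-0.04 0.024 0.705 0 0 0 0" --pt "-0.04 0.024 0.705 0 0 0 -1" --pt "-0.04 0.024 0.705 0 0 0 -1" --pt "-0.04 0.024 0.705 0 0 0 -1" --pt "-0.04 0.024 0.705 0 0 0 -1" --pt "-0.04 0.024 0.705 0 0 0 -1" --pt "-0.04 0.024 0.705 0 0 0 -1"

```text
clock: 9.22
position: [480.5, 165.8, 197.3]
ee_rot: [0.773, -0.634, 0.001, -0.001]
contact_force: [-1.5, -1.2, 7.2]
gripper_width: 22.4
grasp_force: 58.6
```

```bash
python3 - <<'E'
from h import *
togo(523.9,-27,150,-1.377)
E
```

```text
shift [ 0.9873 -0.0258 -0.539 ] turn [-0.0008  0.0002  0.001 ] | p [480.5 165.8 197.3] yaw -1.374 F [-1.5 -1.2  7.2] w 22.4 gf 58.6 t 9.22
```

Call:
carry_out --pt "0 0 -0.2 0 0 0 -1" --pt "0.1 0 -0.4 0 0 0 -1" --pt "0.4 -0.01 -0.5 0 0 0 -1" --pt "0.7 -0.02 -0.5 0 0 0 -1" --pt "0.95 -0.026 -0.5 0 0 0 -1" --pt "0.987 -0.026 -0.5 0 0 0 -1" --pt "0.987 -0.026 -0.3 0 0 0 -1" --pt "0.987 -0.026 -0.22 0 0 0 -1" --pt "0.987 -0.026 -0.22 0 0 0 -1" --pt "0.987 -0.026 -0.22 0 0 0 -1"

```text
clock: 10.48
position: [523.9, -26.7, 240.7]
ee_rot: [0.773, -0.634, 0.001, -0.001]
contact_force: [-0.9, -0.2, 1.1]
gripper_width: 22.7
grasp_force: 58.8
```

```bash
python3 - <<'E'
from h import *
togo(523.9,-27,66.8,-1.377)
E
```

```text
shift [0.0017 0.0007 0.0945] turn [-0.0005 -0.      0.0011] | p [523.9 -26.7 240.7] yaw -1.374 F [-0.9 -0.2  1.1] w 22.7 gf 58.8 t 10.47
```

Call:
carry_out --pt "0.002 0 0.04 0 0 0 -1" --pt "0.002 0 0.07 0 0 0 -1" --pt "0.002 0 0.09 0 0 0 -1" --pt "0.002 0 0.096 0 0 0 -1" --pt "0.002 0 0.096 0 0 0 -1" --pt "0.002 0 0.096 0 0 0 -1"

```text
clock: 11.22
position: [523.6, -27.6, 221.4]
ee_rot: [0.773, -0.634, -0.0, 0.0]
contact_force: [-2.6, 1.3, 5.7]
gripper_width: 22.3
grasp_force: 59.3
```

Call:
carry_out --pt "0 0 0 0 0 0 -0.3" --pt "0 0 0 0 0 0 -0.1" --pt "0 0 0 0 0 0 -0.05" --pt "0 0 0 0 0 0 -0.05" --pt "0 0 -0.15 0 0 0 -0.05" --pt "0 0 -0.35 0 0 0 -0.05" --pt "0 0 -0.6 0 0 0 -0.05" --pt "0 0 -0.6 0 0 0 -0.05" --pt "0 0 -0.6 0 0 0 -0.05"

```text
clock: 12.35
position: [523.2, -27.6, 340.3]
ee_rot: [0.773, -0.635, -0.0, 0.0]
contact_force: [0.3, -0.2, 0.3]
gripper_width: 40.5
grasp_force: 0.0
```

Call:
carry_out --pt "0.3 0 0 0 0 0.06 -0.05" --pt "0.6 0 0 0 0 0.12 -0.05" --pt "0.85 0 0 0 0 0.18 -0.05" --pt "0.9 0 0 0 0 0.23 -0.05" --pt "0.9 0 0 0 0 0.23 0.1" --pt "0.9 0 0 0 0 0.23 0.2" --pt "0.9 0 0 0 0 0.23 0.2"

```text
clock: 13.22
position: [558.7, -203.2, 340.5]
ee_rot: [-0.5, 0.866, 0.0, -0.0]
contact_force: [-0.5, 0.3, -1.1]
gripper_width: 51.2
grasp_force: 0.0
```

```bash
sed -i 's/^th=.*/th=0.192; C=np.array([559.1,-50.7])/' h.py; python3 - <<'E'
from h import *
im,d,K,T,c=grab('top'); P=cloud(d,K,T)
for n,c,h in (('tall',(582.8,-15.5),85),('short',(523.9,-27),65)):
  m=(np.hypot(P[...,0]-c[0],P[...,1]-c[1])<20)&(P[...,2]>h); q=P[m]; print(n,len(q),q.mean(0).round(1),np.ptp(q,axis=0).round(1))
im,d,K,T,c=grab('wrist'); P=cloud(d,K,T); cv2.imwrite('pics/w3.png',cv2.convertScaleAbs(im[...,::-1],alpha=1.3))
c=sep(10,-140); k=c+110*np.array([np.cos(th+np.pi+.85),np.sin(th+np.pi+.85)]); print('pred knob',k)
m=(d>0)&(np.hypot(P[...,0]-k[0],P[...,1]-k[1])<20)&(P[...,2]>82)&(P[...,2]<110)
q=P[m]; print(m.sum(),q.mean(0).round(1),cv2.minEnclosingCircle(q[:,:2].astype(np.float32)) if m.sum() else 0)
togo(k[0],k[1],150,th+np.pi+.85-2*np.pi)
E
```

```text
tall 353 [582.4 -15.4 505.9] [39.1 38.6 17.5]
short 374 [523.7 -27.7 536.8] [39.5 39.7 35. ]
pred knob [ 540.13701083 -281.19485591]
568 [ 539.9 -281.3   92.3] ((540.3005981445312, -281.4515686035156), 8.93946647644043)
shift [ 0.3834 -0.1143  0.179 ] turn [-0.      0.      0.0014] | p [ 558.8 -203.4  340.8] yaw -2.095 F [-0.1 -0.5 -0.1] w 51.4 gf 0.0 t 13.32
```

View pics/w3.png

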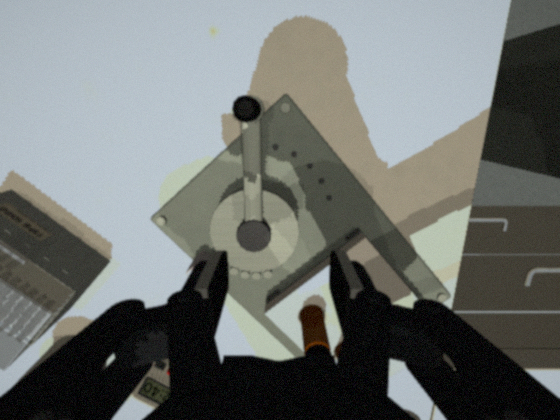

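The wrist view shows the knob at (246,108) with the lever down to the pivot at (253,234). The knob measures (540,-281), matching the prediction. I'll go and grip it.

Call:
carry_out --pt "0.25 -0.07 0.1 0 0 0 0.2" --pt "0.383 -0.114 0.2 0 0 0 0.2" --pt "0.383 -0.114 0.35 0 0 0 0.2" --pt "0.383 -0.114 0.48 0 0 0 0.2" --pt "0.383 -0.114 0.515 0 0 0 0.2" --pt "0.383 -0.114 0.515 0 0 0 0.0" --pt "0.383 -0.114 0.515 0 0 0 -1" --pt "0.383 -0.114 0.515 0 0 0 -1" --pt "0.383 -0.114 0.515 0 0 0 -1" --pt "0.383 -0.114 0.515 0 0 0 -1" --pt "0.383 -0.114 0.515 0 0 0 -1"

```text
clock: 14.7
position: [539.9, -281.5, 239.2]
ee_rot: [-0.499, 0.867, -0.0, 0.0]
contact_force: [-3.0, 3.6, 6.2]
gripper_width: 16.1
grasp_force: 58.7
```

```bash
python3 - <<'E'
from h import *
im,d,K,T,c=grab('scene'); P=cloud(d,K,T)
for n,c,h in (('tall',(582.8,-15.5),60),('tfix',(594,-74.4),60),('short',(523.9,-27),50),('sfix',(535.7,-86),50)):
  m=(np.hypot(P[...,0]-c[0],P[...,1]-c[1])<20)&(P[...,2]>h)&(P[...,2]<130); q=P[m]; print(n,len(q),q.mean(0).round(1),np.ptp(q,axis=0).round(1),np.percentile(q[:,2],97) if len(q) else 0)
c=sep(10,-140)
for a in np.arange(0,.8,.125):
    f=th-np.pi+.85-a; k=c+110*np.array([np.cos(f),np.sin(f)]); print(a,end=' '); togo(k[0],k[1],82,f)
E
```

```text
tall 119 [575.4 -21.   84.9] [27.7 26.3 46.1] 105.29643841037158
tfix 125 [586.5 -79.   85.9] [24.5 25.2 46.5] 105.87481400325663
short 93 [516.9 -30.4  67.5] [22.4 24.6 31.3] 80.22648713517029
sfix 95 [528.4 -90.1  67.7] [25.8 24.5 31.5] 80.8096355640515
0.0 shift [-0.0022 -0.0003  0.0109] turn [-0.0002  0.0001  0.0008] | p [ 539.9 -281.5  239.2] yaw -2.097 F [-2.6  2.5  5.2] w 16.1 gf 58.7 t 14.75
0.125 shift [-0.0066  0.0682  0.0109] turn [-0.0002  0.0001  0.0406] | p [ 539.9 -281.5  239.2] yaw -2.097 F [-2.6  2.5  5.2] w 16.1 gf 58.7 t 14.75
0.25 shift [-0.0196  0.1357  0.0108] turn [-0.0002  0.0001  0.0804] | p [ 539.9 -281.5  239.2] yaw -2.097 F [-2.6  2.5  5.2] w 16.1 gf 58.7 t 14.75
0.375 shift [-0.0409  0.201   0.0108] turn [-2.000e-04  1.000e-04  1.202e-01] | p [ 539.9 -281.5  239.2] yaw -2.097 F [-2.6  2.5  5.2] w 16.1 gf 58.7 t 14.75
0.5 shift [-0.0702  0.2632  0.0108] turn [-1.0e-04  2.0e-04  1.6e-01] | p [ 539.9 -281.5  239.2] yaw -2.097 F [-2.6  2.5  5.2] w 16.1 gf 58.7 t 14.75
0.625 shift [-0.1069  0.3212  0.0108] turn [-1.000e-04  2.000e-04  1.998e-01] | p [ 539.9 -281.5  239.2] yaw -2.097 F [-2.6  2.5  5.2] w 16.1 gf 58.7 t 14.75
0.75 shift [-0.1507  0.3742  0.0108] turn [-1.000e-04  2.000e-04  2.396e-01] | p [ 539.9 -281.5  239.2] yaw -2.097 F [-2.6  2.5  5.2] w 16.1 gf 58.7 t 14.75
```

Call:
carry_out --pt "-0.001 0.034 0 0 0 0.02 -1" --pt "-0.005 0.068 0 0 0 0.04 -1" --pt "-0.01 0.102 0 0 0 0.06 -1" --pt "-0.018 0.136 0 0 0 0.08 -1" --pt "-0.027 0.169 0 0 0 0.1 -1" --pt "-0.039 0.201 0 0 0 0.12 -1" --pt "-0.053 0.233 0 0 0 0.14 -1" --pt "-0.068 0.263 0 0 0 0.16 -1" --pt "-0.068 0.263 0 0 0 0.16 -1" --pt "-0.068 0.263 0 0 0 0.16 -1"

```text
clock: 16.0
position: [501.3, -243.9, 239.2]
ee_rot: [-0.268, 0.963, -0.0, 0.0]
contact_force: [-2.8, 0.4, 7.6]
gripper_width: 15.7
grasp_force: 59.7
```

```bash
python3 - <<'E'
from h import *
c=sep(10,-140)
p=np.array(arm.read_state()['position'])[:2]-c; print('r',np.hypot(*p),'lever angle',th-np.pi+.85-np.arctan2(p[1],p[0]))
for a in (.5,.5625,.625,.6875,.75,.77):
    f=th-np.pi+.85-a; k=c+110*np.array([np.cos(f),np.sin(f)]); print(a,end=' '); togo(k[0],k[1],82,f)
E
```

```text
r 110.56456144226371 lever angle 0.4934359413132534
0.5 shift [-0.0028  0.0036  0.0108] turn [-0.0003  0.0001  0.0004] | p [ 501.3 -243.9  239.2] yaw -2.598 F [-2.8  0.4  7.6] w 15.7 gf 59.7 t 16.0
0.5625 shift [-0.0039  0.038   0.0108] turn [-0.0003  0.0001  0.0203] | p [ 501.3 -243.9  239.2] yaw -2.598 F [-2.8  0.4  7.6] w 15.7 gf 59.7 t 16.0
0.625 shift [-0.0072  0.0722  0.0107] turn [-0.0003  0.0001  0.0402] | p [ 501.3 -243.9  239.2] yaw -2.598 F [-2.8  0.4  7.6] w 15.7 gf 59.7 t 16.0
0.6875 shift [-0.0126  0.1061  0.0107] turn [-0.0003  0.0001  0.0601] | p [ 501.3 -243.9  239.2] yaw -2.598 F [-2.8  0.4  7.6] w 15.7 gf 59.7 t 16.0
0.75 shift [-0.0201  0.1397  0.0107] turn [-0.0003  0.0001  0.08  ] | p [ 501.3 -243.9  239.2] yaw -2.598 F [-2.8  0.4  7.6] w 15.7 gf 59.7 t 16.0
0.77 shift [-0.0229  0.1503  0.0107] turn [-0.0003  0.0001  0.0864] | p [ 501.3 -243.9  239.2] yaw -2.598 F [-2.8  0.4  7.6] w 15.7 gf 59.7 t 16.0
```

Call:
carry_out --pt "-0.001 0.036 0 0 0 0.02 -1" --pt "-0.004 0.07 0 0 0 0.04 -1" --pt "-0.01 0.104 0 0 0 0.06 -1" --pt "-0.017 0.14 0 0 0 0.08 -1" --pt "-0.017 0.14 0 0 0 0.08 -1" --pt "-0.017 0.14 0 0 0 0.08 -1" --pt "-0.017 0.14 0 0 0 0.08 -1"

```text
clock: 16.88
position: [489.8, -218.4, 239.1]
ee_rot: [-0.145, 0.989, -0.001, 0.0]
contact_force: [-2.8, 0.5, 7.4]
gripper_width: 16.2
grasp_force: 59.9
```

```bash
python3 - <<'E'
from h import *
c=sep(10,-140)
p=np.array(arm.read_state()['position'])[:2]-c; print('r',np.hypot(*p),'lever angle',th-np.pi+.85-np.arctan2(p[1],p[0]))
im,d,K,T,_=grab('scene'); P=cloud(d,K,T)
for n,c,h in (('tall',(582.8,-15.5),60),('short',(523.9,-27),50)):
  m=(np.hypot(P[...,0]-c[0],P[...,1]-c[1])<20)&(P[...,2]>h)&(P[...,2]<130); q=P[m]; print(n,len(q),q.mean(0).round(1))
a=cv2.resize(im[150:320,180:420,::-1],None,fx=2.4,fy=2.4,interpolation=cv2.INTER_CUBIC)
im,d,K,T,_=grab('wrist'); b=im[...,::-1]
cv2.imwrite('pics/s4.png',cv2.convertScaleAbs(cv2.resize(np.hstack([a,cv2.resize(b,(544,408))]),(800,285)),alpha=1.4))
E
```

```text
r 110.63837669246104 lever angle 0.7473025191038123
tall 117 [575.4 -21.   85.3]
short 93 [516.7 -30.5  67.9]
```

View pics/s4.png

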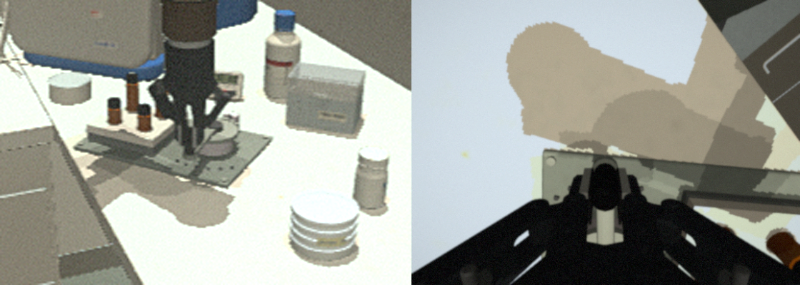

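The picture shows both vials standing in the block, with the short one near at (114,110) and the tall one far at (132,90). The knob is gripped between the fingers at (603,185), and the bottle and dishes haven't moved. The lever is at 0.747 rad, the third click, so I'm handing in.

```bash
python3 -c "
from bench import arm
print(arm.job_done())"
```

```text
the job is handed in; nothing more can be done
None
```

I handed the job in at about 17 s: both vials stand upright in their matching rows (tall far, short near), and the gripper is holding the lever at the third click (0.747 rad measured, 0.75 nominal). I didn't touch the bottle, dish stack or timer.

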